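# Reset the tripped bench supply with its key

## Robot

A 6-joint arm with a two-finger parallel gripper is mounted at the origin on the work surface. World frame = base frame: x ahead of the robot, y to its left, z up, the work surface at z = 0. Lengths are in m, angles in degrees, forces in N, time in s.
With the tool pointing down it reaches from about 0.375 to 0.9 m from the base axis. Payload 3.1 kg.
Tool frame: the origin (TCP) lies on the centre line of the jaws, within the pads' length; the fingertips stand finger_overhang ahead of it and the grasp point (between the pads) lies 5 mm behind it (finger_overhang is the distance from the TCP to the fingertips, in m); z points along the fingers, y is the line along which they close (so a half turn about z gives the same grasp; the last joint's range is limited). The gripper opens to 87 mm and grips with 3 to 60 N. Pads are 19 mm wide; open, the fingers measure 117 mm over their backs; the gripper's body (75 mm by 190 mm) begins 51 mm behind the grasp point.
Start: joints at [-80.816, 30.224, 82.088, -0, 67.689, -10.227], TCP at [0.208, -0.589, 0.237] pointing down, gripper open.
Joint ranges: [-176.69, 176.69], [-43.24, 126.21], [12.49, 139.97], [-82, 262], [0, 151.66], [-163.58, 163.58]. Speed limits (degrees/s): [159.86, 159.86, 180, 180, 180, 180].

## Interface

Orientations are given as a 3x3 rotation matrix whose columns are the frame's x, y, z axes.
In Python, from rig import read_state, capture, calibration, hand_in, finger_overhang gives the robot as it stands.
- The arm moves only by the tool send_rows, never from a script. Its argument "plan" is a list of rows, each a list of 5 numbers: the closure in counts, from 0 (fully open) to 255 (shut), then the shift along the tool's x, y, z in m, then the turn about the tool's z in rad. A call has 1 to 20 rows; each row shifts and turns the commanded pose from where the row before left it, along the tool's axes as they then stand; what a row does not reach is not made up. A row lasts 1/12 s, in which the tool goes at most 41.7 mm and 7.16 degrees, less where a joint would pass 70% of its speed; a pose out of reach is approached as far as the arm can. A call is refused whole if a number of a shift passes 0.0417 or a number of a turn 0.125, either way. A call with a gripper value outside its range is refused whole. The fingers move at their own pace and stop on an object; the grip force is fixed at half the most. Time passes only in rows, so rows that do not move let the fingers close. It gives the time, the measured TCP pose, the force, the opening and the grip force at its end, in the units of the state.
- read_state(): the state, without advancing time (a new reading comes with each control period).
- capture(name): name is "scene" or "top" or "wrist"; returns (picture, depth): 384x512x3 uint8, blue, green, red; 384x512 float32, m along the optical axis (not along the pixel's ray), 0 where there is no reading.
- calibration(name): a dict with "fx", "fy", "cx", "cy" (pixels), "dist_coeffs" ([k1, k2, p1, p2, k3] as OpenCV has them; the pictures are not rectified), "xyz" and "rotation" of the camera in the world. Camera axes: x right, y down, z forward; pixel columns grow to the right and rows downward; lengths in m; the calibration is good to about 2 mm. A picture is of the moment at which its call begins: read the wrist's pose just before it. calibration takes no time and is no camera call; for the wrist camera it gives the pose at the moment of the call.
- hand_in(): hands the job in; it is judged then, once.
The state is a dict: "time_s": time; "joint_positions": joint angles; "qvel": joint speeds; "tau": joint torques, N m; "position": TCP position; "tcp_rot": TCP orientation; "force": force on the tool from outside, world axes, zero at the start; "moment": the same for the moment, N m; "opening": opening from 0.0 (shut) to 1.0 (fully open); "grasp_force": force on a finger pad.
Only numpy, scipy, OpenCV 4.12 (cv2) and the standard library are available. Lean on these libraries where they do the work, as an engineer would, in place of code of your own. Each camera call takes 0.05 s, during which the arm holds its last target. There are 200 camera calls.

## Task

The bench supply has tripped: with the key that stands in the lock on top of the blue case, turn clockwise until you feel the end stop and press it briefly but gently against the stop, without forcing it. Then turn the key back to the marks, the only place where it comes out, draw it out straight up without tugging and set it down in the yellow tray, leaving it there; do not throw or drop it, and leave the other things and the trays where they are.

Things in the scene. Friction and masses are not known exactly. Their poses are not given: they have to be found in the camera images.
- supply: blue bench supply, a fixed case 170 x 130 x 80 mm (x, y, z) on rubber feet, origin at the centre of its underside, z up. On its top, centred 30 mm from the case's centre towards its own -x, stands the steel lock head, 44 x 44 mm and 20 mm high: the lock's face lies 100 mm above the table. Inside, a cylinder turns with the key against about 0.05 Nm of friction and stays where it is left
- lock (a point): centre of the slot in the lock's face, on the vertical axis about which the key turns; axes as the supply. The slot is 23.5 x 5.5 mm, along x, with a red mark at each end. The key comes out only with its bit along the slot (to about 4 degrees); at any other angle the face plate holds it down: then do not pull hard (over 50 N in all between key and lock is tugging)
- stop: end stop hidden inside the lock, origin on the lock's axis, 80 mm above the table. It is set differently in every lock: turned clockwise (seen from above) the key meets it somewhere between 32 and 85 degrees, which cannot be seen, only felt. It is pressed 8 mm from the axis: 5 N (0.04 Nm above the running moment) for 0.2 s is enough, over 35 N (0.28 Nm above) is forcing
- key: key 60 mm long, 45 g, standing in the lock at the release position at the start; origin at the centre of the bit's underside, z up to the bow. Bit 22 x 4 mm (x, y), 12 high; neck 4 mm thick to z = 18; collar 26 mm wide, z = 18 to 22, lying on the lock's face. Play 0.75 mm each side in the slot, 2 mm up and down when captured, about 5 degrees in the cylinder. Clear of the lock once raised 18 mm
- key_bow (a point): centre of the key's red bow, 44 mm above the bit's underside, axes as the key. The bow is 30 x 10 x 32 mm (x, y, z), z = 28 to 60 of the key; grip it on its flat faces, across y (10 mm), fingertips clear of the lock's face, which lies 26 mm below this point
- yellow_tray: yellow tray 160 x 140 x 18 mm (x, y, z), walls and floor 4 to 5 mm, loose, 0.5 kg, origin at the centre of its underside; the key is put in here and may fall over on its side in it
- grey_tray: grey tray of the same size, leave it alone
- board: green circuit board 100 x 75 mm, leave it alone, origin under its centre
- speaker: loudspeaker 92 mm diameter, 42 mm high, leave it alone, origin under its centre
- screwdriver: screwdriver with a blue handle, lying, leave it alone
- spool: solder spool 56 mm diameter, 36 mm high, leave it alone, origin under its centre
- meter: orange multimeter 130 x 70 x 37 mm, leave it alone, origin under its centre
- flux_jar: jar 50 mm diameter, 60 mm high, leave it alone, origin under its centre

How it is judged:
By the outcome, as a careful person would: the job done as asked, in the order asked, and still so for the second after the job is handed in, with the robot touching nothing.
It also fails if it takes over 72 s, if anything falls off the work surface, if the arm or the gripper's body presses on something with over 40 N, if the wrist force passes 120 N, or if a joint passes its speed limit or range.

## Working session

There is one attempt and no reset: what is moved stays moved. The work goes in short steps, Python scripts to look and compute and a tool call to move; the robot and the scene stay as the last step left them, time stands still between calls to the robot, and variables do not carry over. Pictures are saved under pics/ and viewed, at most 10 in all, crops included, and the job is handed in when it is done.

Besides the shell and the picture viewer there is one more tool, called after "Request:" by a JSON object that holds its "op" and its "data". send_rows: Moves the arm, as the interface text tells. Its arguments: {"type":"object","properties":{"plan":{"type":"array","items":{"type":"array","items":{"type":"number"}}}},"required":["plan"]}

```bash
mkdir -p pics; ls; python3 - <<'E'
from rig import *
import cv2, numpy as np
s=read_state(); print(s['time_s'],s['position'],np.round(s['tcp_rot'],3).tolist(),s['force'],s['moment'],s['opening'],finger_overhang)
for n in ("scene","top"):
    p,d=capture(n); cv2.imwrite(f"pics/{n}1.png",p); np.save(f"pics/{n}1.npy",d)
    c=calibration(n); print(n,{k:np.round(v,4).tolist() for k,v in c.items()})
E
```

```text
pics
0.0 [ 0.20763362 -0.58876501  0.23556644] [[0.943, 0.332, -0.0], [0.332, -0.943, 0.002], [0.0, -0.002, -1.0]] [-0.65832255  0.79806631  0.28168406] [ 0.05529419 -0.01555078  0.0396488 ] 1.0049982398849342 0.014
scene {'fx': 371.7823, 'fy': 371.7823, 'cx': 258.8807, 'cy': 191.1545, 'dist_coeffs': [-0.0172, 0.0, 0.0, 0.0, 0.0], 'xyz': [1.0805, -0.455, 1.0058], 'rotation': [[0.6578, 0.5992, -0.4564], [0.7532, -0.5294, 0.3904], [-0.0077, -0.6005, -0.7996]]}
top {'fx': 453.5104, 'fy': 453.5104, 'cx': 250.7539, 'cy': 187.7521, 'dist_coeffs': [-0.1341, 0.0, 0.0, 0.0, 0.0], 'xyz': [0.3024, -0.0056, 1.4357], 'rotation': [[-0.0178, -0.9827, 0.1845], [-0.9998, 0.018, -0.001], [-0.0023, -0.1845, -0.9828]]}
```

View pics/top1.png

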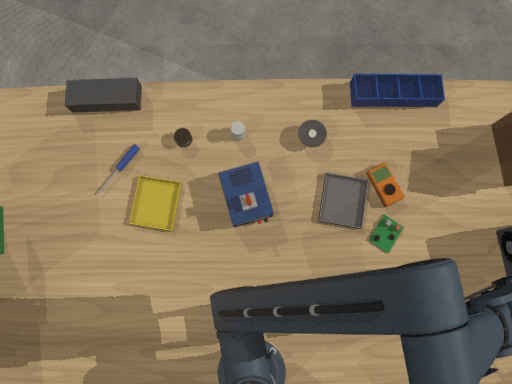

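View pics/scene1.png

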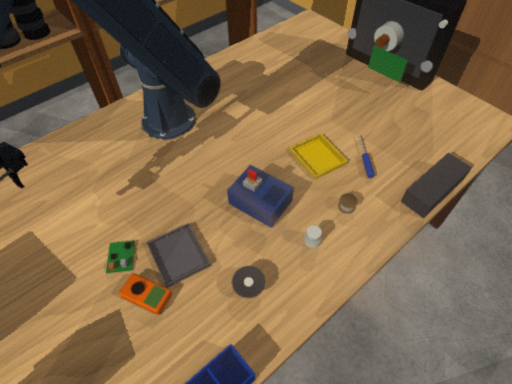

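The top view shows the blue case around (246,194) with the red key near (248,201) on its robot-side end, and the yellow tray at (156,203). The scene view agrees: key at (252,175), tray at (319,156). Next I measure these positions.

```bash
cat > h.py <<'E'
import cv2, numpy as np
from rig import *
def ray(c,uv):
    K=np.array([[c['fx'],0,c['cx']],[0,c['fy'],c['cy']],[0,0,1]])
    p=cv2.undistortPoints(np.array(uv,float).reshape(-1,1,2),K,np.array(c['dist_coeffs'])).reshape(-1,2)
    d=np.c_[p,np.ones(len(p))]@np.array(c['rotation']).T
    return np.array(c['xyz']),d
def plane(c,uv,z):
    o,d=ray(c,uv); return o+d*((z-o[2])/d[:,2])[:,None]
def two(c1,u1,c2,u2):
    o1,d1=ray(c1,[u1]);o2,d2=ray(c2,[u2]);d1=d1[0];d2=d2[0]
    t=np.linalg.lstsq(np.c_[d1,-d2],o2-o1,rcond=None)[0]
    a=o1+t[0]*d1;b=o2+t[1]*d2
    return (a+b)/2,np.linalg.norm(a-b)
def mask(p,lo,hi):
    return cv2.inRange(cv2.cvtColor(p,cv2.COLOR_BGR2HSV),np.array(lo),np.array(hi))
def red(p): return mask(p,(0,150,90),(6,255,255))|mask(p,(172,150,90),(180,255,255))
def big(m):
    cs=cv2.findContours(m,cv2.RETR_EXTERNAL,cv2.CHAIN_APPROX_NONE)[0]
    return max(cs,key=cv2.contourArea).reshape(-1,2)
def rect(P):
    r=cv2.minAreaRect((P[:,:2]*1000).astype(np.float32)); return np.round(r[0],1),np.round(r[1],1),round(r[2],1)
E
python3 - <<'E'
from h import *
u={}
for n,box in (("top",(205,290,150,240)),("scene",(215,310,155,235))):
    p=cv2.imread(f"pics/{n}1.png");c=calibration(n);d=np.load(f"pics/{n}1.npy")
    y=big(mask(p,(22,120,90),(35,255,255))); print(n,'tray',rect(plane(c,y,.018)))
    x0,x1,y0,y1=box; q=np.zeros_like(p);q[y0:y1,x0:x1]=p[y0:y1,x0:x1]
    b=big(mask(q,(100,100,30),(125,255,255))); print('case',rect(plane(c,b,.08)), rect(plane(c,b,0.05)))
    # case top by depth
    vv,uu=np.mgrid[y0:y1,x0:x1]; uv=np.c_[uu.ravel(),vv.ravel()]
    o,r=ray(c,uv); P=o+r*d[y0:y1,x0:x1].ravel()[:,None]
    t=P[(P[:,2]>.072)&(P[:,2]<.088)]; print('top by depth',len(t),rect(t))
    t=P[(P[:,2]>.095)&(P[:,2]<.105)]; print('lock',len(t),t.mean(0))
    t=P[(P[:,2]>.115)]; print('bow',len(t),t.mean(0),t.max(0))
    rm=red(q); cc=big(rm); u[n]=(c,cc.mean(0)); M=cv2.moments(rm); print('red',M['m10']/M['m00'],M['m01']/M['m00'],rm.sum()/255); u[n]=(c,(M['m10']/M['m00'],M['m01']/M['m00']))
    print(plane(c,[u[n][1]],.126))
print(two(*u['top'],*u['scene']))
E
```

```text
top tray (array([526.9, 298.1]), array([145.3, 161.8]), 79.8)
case (array([541.7,   9. ]), array([164.7, 124.4]), 14.9) (array([547. ,   9.3]), array([168.4, 127.2]), 14.9)
top by depth 2104 (array([543.5,  10.4]), array([171.7, 129.8]), 15.0)
lock 154 [0.51274957 0.00305627 0.10026269]
bow 63 [4.46204802e-01 5.14620373e-05 5.51336023e-01] [0.5277375  0.01023813 1.43574967]
red 251.0909090909091 205.38636363636363 44.0
[[ 0.49594052 -0.00707092  0.126     ]]
scene tray (array([533.2, 293.7]), array([151.1, 171.2]), 79.8)
case (array([584.8,  17.8]), array([97.2, 99. ]), 6.6) (array([568.7,  33.1]), array([100.4, 102.2]), 6.6)
top by depth 1582 (array([545.2,   6.3]), array([171.6, 131.3]), 14.9)
lock 117 [ 0.52118822 -0.00593323  0.09941086]
bow 105 [ 0.68957823 -0.14057405  0.39794301] [1.08047784 0.0066613  1.00582826]
red 251.82432432432432 174.32432432432432 74.0
[[0.51538528 0.00090846 0.126     ]]
(array([5.02706106e-01, 1.16138080e-04, 1.12937642e-01]), np.float64(0.017292362508451037))
```

Request:
{"op": "send_rows", "data": {"plan": [[0,0.0242,-0.0226,0,0],[0,0.0242,-0.0226,0,0],[0,0.0242,-0.0226,0,0],[0,0.0242,-0.0226,0,0],[0,0.0242,-0.0226,0,0],[0,0.0242,-0.0226,0,0],[0,0.0242,-0.0226,0,0],[0,0.0242,-0.0226,0,0],[0,0.0242,-0.0226,0,0],[0,0.0242,-0.0226,0,0],[0,0.0242,-0.0226,0,0],[0,0.0242,-0.0226,0,0],[0,0.0242,-0.0226,0,0],[0,0.0242,-0.0226,0,0],[0,0.0242,-0.0226,0,0],[0,0.0242,-0.0226,0,0],[0,0.0242,-0.0226,0,0],[0,0.0242,-0.0226,0,0],[0,0.0242,-0.0226,0,0],[0,0.0242,-0.0226,0,0]]}}

```text
time_s: 1.77
position: [0.5142, -0.0006, 0.2363]
tcp_rot: [[0.943, 0.333, -0.001], [0.333, -0.943, 0.0], [-0.001, -0.0, -1.0]]
force: [-0.2, -0.6, 0.3]
opening: 0.997
grasp_force: 0.0
```

Request:
{"op": "send_rows", "data": {"plan": [[0,0,0,0,-0.122],[0,0,0,0,-0.122],[0,0,0,0,-0.122],[0,0,0,0,-0.122],[0,0,0,0,-0.122],[0,0,0,0,-0.122],[0,0,0,0,-0.122],[0,0,0,0,-0.122],[0,0,0,0,-0.122],[0,0,0,0,-0.122],[0,0,0,0,-0.122],[0,0,0,0,-0.122],[0,0,0,0,-0.122],[0,0,0,0,-0.122],[0,0,0,0,-0.122],[0,0,0,0,-0.122],[0,0,0,0,-0.122],[0,0,0,0,-0.122],[0,0,0,0,-0.122],[0,0,0,0,-0.122]]}}

```text
time_s: 3.43
position: [0.5136, -0.0022, 0.2362]
tcp_rot: [[-0.937, 0.349, -0.001], [0.349, 0.937, 0.0], [0.001, -0.0, -1.0]]
force: [0.3, -0.6, -1.1]
opening: 0.998
grasp_force: 0.0
```

Request:
{"op": "send_rows", "data": {"plan": [[0,0,0,0,-0.122],[0,0,0,0,-0.122],[0,0,0,0,-0.122],[0,0,0,0,-0.122],[0,0,0,0,-0.122],[0,0,0,0,0],[0,0,0,0,0],[0,0,0,0,0]]}}

```text
time_s: 4.1
position: [0.5138, -0.0022, 0.2364]
tcp_rot: [[-0.97, -0.242, -0.0], [-0.242, 0.97, 0.0], [0.0, 0.0, -1.0]]
force: [-0.1, -0.0, 0.6]
opening: 1.001
grasp_force: 0.0
```

```bash
python3 - <<'E'
from h import *
s=read_state(); print(s['time_s'],s['position'],np.round(s['tcp_rot'],3).tolist(),s['force'],s['moment'],np.round(s['joint_positions'],1))
c=calibration("wrist");p,d=capture("wrist"); cv2.imwrite("pics/w1.png",p);np.save("pics/w1.npy",d)
import json; json.dump({k:np.array(v).tolist() for k,v in c.items()},open("pics/w1.json","w"))
print({k:np.round(v,3).tolist() for k,v in c.items()})
E
```

```text
4.1 [ 0.51384983 -0.0022344   0.23636494] [[-0.97, -0.242, -0.0], [-0.242, 0.97, 0.0], [0.0, 0.0, -1.0]] [-0.10184516 -0.01755802  0.59894863] [ 0.12831653 -0.08173954 -0.00845659] [ -12.7   21.7   97.9    0.    60.4 -116.7]
{'fx': 265.263, 'fy': 265.263, 'cx': 249.717, 'cy': 191.254, 'dist_coeffs': [0.006, 0.0, 0.0, 0.0, 0.0], 'xyz': [0.44, -0.02, 0.385], 'rotation': [[-0.241, 0.934, 0.265], [0.971, 0.232, 0.066], [0.0, 0.273, -0.962]]}
```

View pics/w1.png

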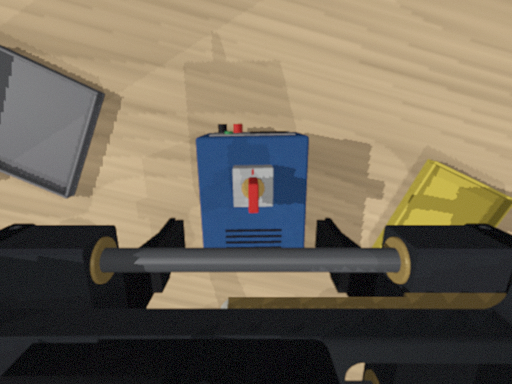

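The wrist view shows the lock plate around (253,187) with the red bow at about (253,195), long axis along the slot. The gripper is nearly aligned. I'll measure the lock plate and bow from this closer view.

```bash
python3 - <<'E'
from h import *
import json
c=json.load(open("pics/w1.json"));p=cv2.imread("pics/w1.png");d=np.load("pics/w1.npy")
roi=np.zeros(p.shape[:2],np.uint8);roi[145:225,215:290]=255
hsv=cv2.cvtColor(p,cv2.COLOR_BGR2HSV)
notblue=cv2.bitwise_not(mask(p,(100,80,20),(130,255,255)))&roi
k=big(notblue&~red(p)|(notblue&cv2.inRange(p,(0,0,0),(1,1,1))))
bl=cv2.minAreaRect(big(notblue&~cv2.dilate(red(p),None))); print('lock px',bl)
g=cv2.inRange(hsv,(0,0,110),(180,60,255))&roi; gb=big(g); print('grey lock',rect(plane(c,gb,.1)),gb.min(0),gb.max(0))
r=red(p)&roi; n,l,st,ce=cv2.connectedComponentsWithStats(r); print(st[1:],ce[1:])
# depth points of red
vv,uu=np.nonzero(r); o,R=ray(c,np.c_[uu,vv]); P=o+R*d[vv,uu][:,None]
t=P[P[:,2]>.132]; print('bow top',len(t),t.mean(0),rect(t))
ve,ue=np.mgrid[130:250,190:315]; o,R=ray(c,np.c_[ue.ravel(),ve.ravel()]);P=o+R*d[130:250,190:315].ravel()[:,None]
t=P[(P[:,2]>.074)&(P[:,2]<.086)];print('case',rect(t))
t=P[(P[:,2]>.095)&(P[:,2]<.103)];print('lock',rect(t),t[:,2].mean())
t=P[(P[:,2]>.108)&(P[:,2]<.15)];print('bow',len(t),rect(t),t[:,2].max())
z=cv2.resize(p[120:250,180:330],None,fx=4,fy=4,interpolation=cv2.INTER_CUBIC); cv2.imwrite("pics/w1z.png",z)
E
```

```text
lock px ((252.5, 186.0), (42.0, 41.0), 90.0)
grey lock (array([512.9,   1.4]), array([44.8, 45.1]), 13.9) [232 167] [273 206]
[[252 171   1   2   2]
 [249 178   9  35 307]] [[252.         171.5       ]
 [252.94788274 195.18892508]]
bow top 278 [0.51141202 0.00112017 0.14261123] (array([483.1,  -5.8]), array([90.5,  7.8]), 13.9)
case (array([528.2,   5.3]), array([140.2, 130.1]), 14.8)
lock (array([513.6,   1.5]), array([44.6, 44. ]), 14.7) 0.10021730939661311
bow 368 (array([512.8,   1.5]), array([29.3,  9.8]), 14.3) 0.1436756884097056
```

View pics/w1z.png

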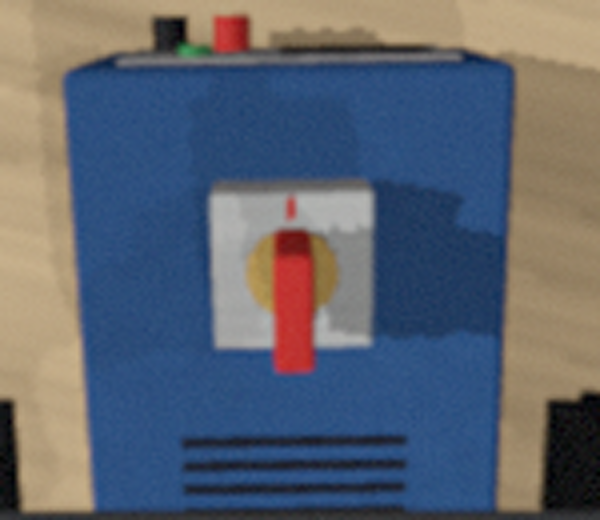

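Lock and key come out at (0.513, 0.0015) with yaw 14.6°, face at z=0.100 and bow 30x10 mm, all as the sizes require. I'll descend to just above it and check.

Request:
{"op": "send_rows", "data": {"plan": [[0,0,0.0037,0,-0.012],[0,0,0,0.015,0],[0,0,0,0.015,0],[0,0,0,0.015,0],[0,0,0,0.015,0],[0,0,0,0.01,0],[0,0,0,0,0],[0,0,0,0,0]]}}

```text
time_s: 4.82
position: [0.5129, 0.0015, 0.1663]
tcp_rot: [[-0.967, -0.256, -0.001], [-0.256, 0.967, 0.0], [0.001, 0.001, -1.0]]
force: [0.5, 0.3, -0.4]
opening: 0.997
grasp_force: 0.0
```

```bash
cat >> h.py <<'E'
def st():
    s=read_state(); R=s['tcp_rot']; yaw=np.degrees(np.arctan2(R[1][0],R[0][0]))%360
    print(round(s['time_s'],2),np.round(s['position'],4),'yaw %.2f'%yaw,'F',np.round(s['force'],1),'M',np.round(s['moment'],3),'tau',np.round(s['tau'],2),'j6 %.2f'%s['joint_positions'][5],'op %.3f g %.1f'%(s['opening'],s['grasp_force'])); return s
E
python3 - <<'E'
from h import *
st()
c=calibration("wrist");p,d=capture("wrist"); cv2.imwrite("pics/w2.png",p)
ve,ue=np.mgrid[0:384,0:512]; o,R=ray(c,np.c_[ue.ravel(),ve.ravel()]);P=o+R*d.ravel()[:,None]
n=np.hypot(P[:,0]-.513,P[:,1]-.0015)<.035
t=P[n&(P[:,2]>.095)&(P[:,2]<.103)];print('lock',rect(t),t[:,2].mean())
t=P[n&(P[:,2]>.108)&(P[:,2]<.147)];print('bow',len(t),rect(t),t[:,2].max())
rm=(red(p).ravel()>0)&n; print('red',rm.sum(),P[rm].mean(0),rect(P[rm]))
E
```

```text
4.82 [0.5129 0.0015 0.1663] yaw 194.84 F [ 0.5  0.3 -0.4] M [ 0.163 -0.122  0.028] tau [-1.000e-02 -3.614e+01 -1.228e+01 -5.000e-02  7.000e-02  0.000e+00] j6 -117.18 op 0.997 g 0.0
lock (array([513.4,   1.5]), array([44.6, 44.2]), 14.9) 0.10020663317900548
bow 687 (array([512.7,   1.4]), array([29.8,  9.9]), 15.1) 0.14398501499002064
red 614 [0.50931675 0.00070261 0.1387773 ] (array([510.5,   1. ]), array([34.4,  8.6]), 15.1)
```

Request:
{"op": "send_rows", "data": {"plan": [[0,0,0,0.01,0],[0,0,0,0.01,0],[0,0,0,0.01,0],[0,0,0,0.01,0],[0,0,0,0.0043,0],[0,0,0,0,0],[0,0,0,0,0]]}}

```text
time_s: 5.45
position: [0.5129, 0.0013, 0.1217]
tcp_rot: [[-0.967, -0.256, -0.001], [-0.256, 0.967, 0.0], [0.001, 0.001, -1.0]]
force: [0.2, -0.7, -0.4]
opening: 0.998
grasp_force: 0.0
```

```bash
python3 -c "
from h import *
st()"
```

```text
5.45 [0.5129 0.0013 0.1217] yaw 194.85 F [ 0.2 -0.7 -0.4] M [ 0.095 -0.124 -0.039] tau [-1.000e-02 -3.767e+01 -1.035e+01 -5.000e-02  6.000e-02  0.000e+00] j6 -117.20 op 0.998 g 0.0
```

Request:
{"op": "send_rows", "data": {"plan": [[120,0,0,0,0],[180,0,0,0,0],[255,0,0,0,0],[255,0,0,0,0],[255,0,0,0,0],[255,0,0,0,0],[255,0,0,0,0],[255,0,0,0,0],[255,0,0,0,0],[255,0,0,0,0],[255,0,0,0,0],[255,0,0,0,0]]}}

```text
time_s: 6.45
position: [0.5131, 0.0013, 0.1222]
tcp_rot: [[-0.967, -0.256, -0.0], [-0.256, 0.967, 0.0], [0.0, 0.0, -1.0]]
force: [-0.6, 0.7, -0.3]
opening: 0.175
grasp_force: 0.0
```

```bash
python3 -c "
from h import *
st()"
```

```text
6.45 [0.5131 0.0013 0.1222] yaw 194.85 F [-0.6  0.7 -0.3] M [ 0.083 -0.102  0.027] tau [ -0.   -38.11 -10.59  -0.05   0.05   0.  ] j6 -117.20 op 0.175 g 0.0
```

Request:
{"op": "send_rows", "data": {"plan": [[255,0,0,0,0],[255,0,0,0,0],[255,0,0,0,0],[255,0,0,0,0],[255,0,0,0,0],[255,0,0,0,0]]}}

```text
time_s: 6.95
position: [0.5131, 0.0013, 0.1222]
tcp_rot: [[-0.967, -0.256, -0.0], [-0.256, 0.967, 0.0], [0.0, 0.0, -1.0]]
force: [1.1, -0.4, -0.3]
opening: 0.11
grasp_force: 30.0
```

```bash
python3 -c "
from h import *
st()"
```

```text
6.95 [0.5131 0.0013 0.1222] yaw 194.85 F [ 1.1 -0.4 -0.3] M [ 0.131 -0.144  0.053] tau [ 1.00e-02 -3.82e+01 -1.06e+01 -4.00e-02  6.00e-02  0.00e+00] j6 -117.20 op 0.110 g 30.0
```

Request:
{"op": "send_rows", "data": {"plan": [[255,0,0,0,0.03],[255,0,0,0,0.03],[255,0,0,0,0.03],[255,0,0,0,0.03],[255,0,0,0,0]]}}

```text
time_s: 7.37
position: [0.5131, 0.0011, 0.1222]
tcp_rot: [[-0.99, -0.139, -0.0], [-0.139, 0.99, -0.0], [0.0, -0.0, -1.0]]
force: [-0.6, -2.0, -0.3]
opening: 0.11
grasp_force: 30.0
```

```bash
python3 -c "
from h import *
st()"
```

```text
7.37 [0.5131 0.0011 0.1222] yaw 187.97 F [-0.6 -2.  -0.3] M [-0.056 -0.127 -0.018] tau [  0.37 -38.2  -10.59   0.16   0.07   0.21] j6 -110.30 op 0.110 g 30.0
```

Request:
{"op": "send_rows", "data": {"plan": [[255,0,0,0,0.03],[255,0,0,0,0.03],[255,0,0,0,0.03],[255,0,0,0,0.03],[255,0,0,0,0.03],[255,0,0,0,0.03],[255,0,0,0,0]]}}

```text
time_s: 7.95
position: [0.5131, 0.0013, 0.1222]
tcp_rot: [[-0.999, 0.04, -0.0], [0.04, 0.999, 0.0], [0.0, 0.0, -1.0]]
force: [-0.2, 0.6, -0.1]
opening: 0.115
grasp_force: 30.0
```

```bash
python3 -c "
from h import *
st()"
```

```text
7.95 [0.5131 0.0013 0.1222] yaw 177.68 F [-0.2  0.6 -0.1] M [ 0.026 -0.093  0.   ] tau [ 3.000e-02 -3.819e+01 -1.062e+01  3.000e-02  6.000e-02  2.100e-01] j6 -100.03 op 0.115 g 30.0
```

Request:
{"op": "send_rows", "data": {"plan": [[255,0,0,0,0.03],[255,0,0,0,0.03],[255,0,0,0,0.03],[255,0,0,0,0.03],[255,0,0,0,0.03],[255,0,0,0,0.03],[255,0,0,0,0]]}}

```text
time_s: 8.53
position: [0.5131, 0.0015, 0.1222]
tcp_rot: [[-0.976, 0.218, -0.0], [0.218, 0.976, 0.0], [0.0, 0.0, -1.0]]
force: [0.1, 0.4, 0.1]
opening: 0.111
grasp_force: 30.0
```

```bash
python3 -c "
from h import *
st()"
```

```text
8.53 [0.5131 0.0015 0.1222] yaw 167.39 F [0.1 0.4 0.1] M [ 0.221 -0.152  0.01 ] tau [ -0.39 -38.15 -10.62  -0.14   0.06   0.21] j6 -89.74 op 0.111 g 30.0
```

Request:
{"op": "send_rows", "data": {"plan": [[255,0,0,0,-0.003],[255,0,0,0,0]]}}

```text
time_s: 8.7
position: [0.5131, 0.0015, 0.1222]
tcp_rot: [[-0.977, 0.215, 0.0], [0.215, 0.977, 0.0], [0.0, 0.0, -1.0]]
force: [-0.2, 0.4, 0.3]
opening: 0.113
grasp_force: 30.0
```

```bash
python3 -c "
from h import *
st()"
```

```text
8.7 [0.5131 0.0015 0.1222] yaw 167.59 F [-0.2  0.4  0.3] M [ 0.298 -0.151  0.026] tau [-5.400e-01 -3.818e+01 -1.063e+01 -2.300e-01  6.000e-02  1.000e-02] j6 -89.95 op 0.113 g 30.0
```

Request:
{"op": "send_rows", "data": {"plan": [[255,0,0,0,-0.006],[255,0,0,0,0]]}}

```text
time_s: 8.87
position: [0.5131, 0.0014, 0.1222]
tcp_rot: [[-0.978, 0.21, 0.0], [0.21, 0.978, 0.0], [0.0, 0.0, -1.0]]
force: [1.1, 1.4, 0.1]
opening: 0.11
grasp_force: 30.0
```

```bash
python3 -c "
from h import *
st()"
```

```text
8.87 [0.5131 0.0014 0.1222] yaw 167.90 F [1.1 1.4 0.1] M [ 0.361 -0.2    0.053] tau [-6.300e-01 -3.819e+01 -1.064e+01 -2.800e-01  6.000e-02 -2.000e-02] j6 -90.26 op 0.110 g 30.0
```

Request:
{"op": "send_rows", "data": {"plan": [[255,0,0,0,0.006],[255,0,0,0,0]]}}

```text
time_s: 9.03
position: [0.5131, 0.0014, 0.1223]
tcp_rot: [[-0.976, 0.216, 0.0], [0.216, 0.976, 0.0], [-0.0, 0.0, -1.0]]
force: [0.2, 2.5, -0.8]
opening: 0.111
grasp_force: 30.0
```

```bash
python3 -c "
from h import *
st()"
```

```text
9.03 [0.5131 0.0014 0.1223] yaw 167.51 F [ 0.2  2.5 -0.8] M [ 0.373 -0.248  0.009] tau [ -0.84 -38.18 -10.65  -0.35   0.05   0.06] j6 -89.86 op 0.111 g 30.0
```

Request:
{"op": "send_rows", "data": {"plan": [[255,0,0,0,0.003],[255,0,0,0,0]]}}

```text
time_s: 9.2
position: [0.5131, 0.0014, 0.1222]
tcp_rot: [[-0.976, 0.219, -0.0], [0.219, 0.976, 0.0], [0.0, 0.0, -1.0]]
force: [0.8, 1.2, 0.5]
opening: 0.113
grasp_force: 30.0
```

```bash
python3 -c "
from h import *
st()"
```

```text
9.2 [0.5131 0.0014 0.1222] yaw 167.34 F [0.8 1.2 0.5] M [ 0.428 -0.177  0.03 ] tau [ -0.98 -38.19 -10.65  -0.41   0.05   0.06] j6 -89.70 op 0.113 g 30.0
```

The j6 torque at rest is a clean sensor: about 0.06 Nm running. Now I'll see if a lighter closure lowers the grip force, so the grip itself limits the moment.

Request:
{"op": "send_rows", "data": {"plan": [[234,0,0,0,0],[234,0,0,0,0],[234,0,0,0,0],[234,0,0,0,0]]}}

```text
time_s: 9.53
position: [0.5131, 0.0014, 0.1223]
tcp_rot: [[-0.976, 0.219, 0.0], [0.219, 0.976, 0.0], [0.0, 0.0, -1.0]]
force: [0.0, 2.0, -0.0]
opening: 0.114
grasp_force: 30.0
```

Request:
{"op": "send_rows", "data": {"plan": [[230,0,0,0,0],[230,0,0,0,0],[230,0,0,0,0],[230,0,0,0,0]]}}

```text
time_s: 9.87
position: [0.5131, 0.0014, 0.1223]
tcp_rot: [[-0.976, 0.219, -0.0], [0.219, 0.976, 0.0], [0.0, 0.0, -1.0]]
force: [-0.5, 2.7, 0.1]
opening: 0.11
grasp_force: 30.0
```

Request:
{"op": "send_rows", "data": {"plan": [[228,0,0,0,0],[228,0,0,0,0],[228,0,0,0,0],[228,0,0,0,0]]}}

```text
time_s: 10.2
position: [0.5131, 0.0014, 0.1223]
tcp_rot: [[-0.976, 0.219, 0.0], [0.219, 0.976, 0.0], [-0.0, 0.0, -1.0]]
force: [-0.1, 3.5, -0.3]
opening: 0.117
grasp_force: 25.4
```

```bash
python3 -c "
from h import *
st()"
```

```text
10.2 [0.5131 0.0014 0.1223] yaw 167.35 F [-0.1  3.5 -0.3] M [ 0.63  -0.2    0.022] tau [-1.510e+00 -3.817e+01 -1.070e+01 -6.400e-01  2.000e-02  5.000e-02] j6 -89.70 op 0.117 g 25.4
```

Request:
{"op": "send_rows", "data": {"plan": [[227.3,0,0.0002,0,0],[227.3,0,0,0,0],[227.3,0,0,0,0],[227.3,0,0,0,0]]}}

```text
time_s: 10.53
position: [0.5131, 0.0014, 0.1222]
tcp_rot: [[-0.976, 0.219, -0.0], [0.219, 0.976, -0.0], [0.0, -0.0, -1.0]]
force: [-0.4, 1.9, -0.4]
opening: 0.113
grasp_force: 17.7
```

Request:
{"op": "send_rows", "data": {"plan": [[227,0,0,0,0],[227,0,0,0,0],[227,0,0,0,0],[227,0,0,0,0]]}}

```text
time_s: 10.87
position: [0.5131, 0.0014, 0.1222]
tcp_rot: [[-0.976, 0.219, -0.0], [0.219, 0.976, -0.0], [0.0, -0.0, -1.0]]
force: [0.2, 2.0, -1.2]
opening: 0.114
grasp_force: 14.4
```

```bash
python3 -c "
from h import *
st()"
```

```text
10.87 [0.5131 0.0014 0.1222] yaw 167.35 F [ 0.2  2.  -1.2] M [ 0.392 -0.155  0.044] tau [ -0.91 -38.21 -10.76  -0.37   0.     0.04] j6 -89.68 op 0.114 g 14.4
```

Request:
{"op": "send_rows", "data": {"plan": [[225.6,0,0.0001,0,0.01],[225.6,0,0,0,0.01],[225.6,0,0,0,0.01],[225.6,0,0,0,0.01],[225.6,0,0,0,0.01],[225.6,0,0,0,0.01],[225.6,0,0,0,0.01],[225.6,0,0,0,0],[225.6,0,0,0,0]]}}

```text
time_s: 11.62
position: [0.5132, 0.0015, 0.1223]
tcp_rot: [[-0.958, 0.287, -0.0], [0.287, 0.958, -0.0], [-0.0, -0.0, -1.0]]
force: [-0.6, 0.2, 0.1]
opening: 0.115
grasp_force: 2.1
```

```bash
python3 -c "
from h import *
st()"
```

```text
11.62 [0.5132 0.0015 0.1223] yaw 163.34 F [-0.6  0.2  0.1] M [ 0.141 -0.051  0.022] tau [ -0.34 -38.07 -10.81  -0.1   -0.05   0.06] j6 -85.65 op 0.115 g 2.1
```

Request:
{"op": "send_rows", "data": {"plan": [[225.6,0,0,0,0.01],[225.6,0,0,0,0.005],[225.6,0,0,0,0]]}}

```text
time_s: 11.87
position: [0.5131, 0.0016, 0.1223]
tcp_rot: [[-0.954, 0.301, -0.0], [0.301, 0.954, -0.0], [0.0, -0.0, -1.0]]
force: [-0.5, -0.1, -0.1]
opening: 0.117
grasp_force: 2.2
```

```bash
python3 -c "
from h import *
st()"
```

```text
11.87 [0.5131 0.0016 0.1223] yaw 162.46 F [-0.5 -0.1 -0.1] M [ 0.165 -0.053  0.041] tau [ -0.33 -38.05 -10.82  -0.09  -0.06   0.08] j6 -84.77 op 0.117 g 2.2
```

The grip force now works as a moment gauge: pads are pivoted, g ≈ 2.2 N running, and M ≈ g·19 mm. At +5 N on the stop g would be about 4.3, and forcing would be at about 17. I'll advance in small steps.

Request:
{"op": "send_rows", "data": {"plan": [[225.6,0,0,0,0.005],[225.6,0,0,0,0.005],[225.6,0,0,0,0.005],[225.6,0,0,0,0.005],[225.6,0,0,0,0]]}}

```text
time_s: 12.28
position: [0.5131, 0.0016, 0.1222]
tcp_rot: [[-0.947, 0.32, -0.0], [0.32, 0.947, 0.0], [0.0, -0.0, -1.0]]
force: [-0.6, 0.4, -0.4]
opening: 0.115
grasp_force: 2.2
```

Request:
{"op": "send_rows", "data": {"plan": [[225.6,0,0,0,0.005],[225.6,0,0,0,0.005],[225.6,0,0,0,0.005],[225.6,0,0,0,0.005],[225.6,0,0,0,0]]}}

```text
time_s: 12.7
position: [0.5131, 0.0016, 0.1223]
tcp_rot: [[-0.941, 0.339, -0.0], [0.339, 0.941, 0.0], [0.0, 0.0, -1.0]]
force: [-0.6, 0.1, 0.7]
opening: 0.115
grasp_force: 2.3
```

Request:
{"op": "send_rows", "data": {"plan": [[225.6,0,0,0,0.005],[225.6,0,0,0,0.005],[225.6,0,0,0,0.005],[225.6,0,0,0,0.005],[225.6,0,0,0,0]]}}

```text
time_s: 13.12
position: [0.5132, 0.0016, 0.1223]
tcp_rot: [[-0.934, 0.358, -0.0], [0.358, 0.934, 0.0], [0.0, 0.0, -1.0]]
force: [0.2, 1.1, 1.5]
opening: 0.117
grasp_force: 2.3
```

Request:
{"op": "send_rows", "data": {"plan": [[225.6,0,0,0,0.005],[225.6,0,0,0,0.005],[225.6,0,0,0,0.005],[225.6,0,0,0,0.006],[225.6,0,0,0,0]]}}

```text
time_s: 13.53
position: [0.5132, 0.0016, 0.1223]
tcp_rot: [[-0.926, 0.378, 0.0], [0.378, 0.926, 0.0], [-0.0, 0.0, -1.0]]
force: [0.7, 0.0, 0.7]
opening: 0.113
grasp_force: 2.4
```

Request:
{"op": "send_rows", "data": {"plan": [[225.6,0,0,0,0.005],[225.6,0,0,0,0.005],[225.6,0,0,0,0.005],[225.6,0,0,0,0.006],[225.6,0,0,0,0]]}}

```text
time_s: 13.95
position: [0.5132, 0.0016, 0.1222]
tcp_rot: [[-0.918, 0.397, -0.0], [0.397, 0.918, 0.0], [0.0, 0.0, -1.0]]
force: [-0.7, 0.9, 0.5]
opening: 0.123
grasp_force: 2.4
```

Request:
{"op": "send_rows", "data": {"plan": [[225.6,0,0,0,0.005],[225.6,0,0,0,0.005],[225.6,0,0,0,0.005],[225.6,0,0,0,0.006],[225.6,0,0,0,0]]}}

```text
time_s: 14.37
position: [0.5132, 0.0016, 0.1223]
tcp_rot: [[-0.909, 0.416, 0.0], [0.416, 0.909, 0.0], [-0.0, 0.0, -1.0]]
force: [-0.3, 1.7, 0.4]
opening: 0.116
grasp_force: 2.5
```

Request:
{"op": "send_rows", "data": {"plan": [[225.6,0,0,0,0.005],[225.6,0,0,0,0.005],[225.6,0,0,0,0.005],[225.6,0,0,0,0.006],[225.6,0,0,0,0]]}}

```text
time_s: 14.78
position: [0.5132, 0.0016, 0.1223]
tcp_rot: [[-0.9, 0.435, 0.0], [0.435, 0.9, 0.0], [-0.0, 0.0, -1.0]]
force: [0.7, 1.9, 0.6]
opening: 0.116
grasp_force: 2.6
```

Request:
{"op": "send_rows", "data": {"plan": [[225.6,0,0.0001,0,0.005],[225.6,0,0,0,0.005],[225.6,0,0,0,0.005],[225.6,0,0,0,0.006],[225.6,0,0,0,0]]}}

```text
time_s: 15.2
position: [0.5132, 0.0017, 0.1223]
tcp_rot: [[-0.891, 0.454, 0.0], [0.454, 0.891, -0.0], [-0.0, 0.0, -1.0]]
force: [0.3, 1.4, 1.4]
opening: 0.115
grasp_force: 2.5
```

Request:
{"op": "send_rows", "data": {"plan": [[225.6,0,0,0,0.005],[225.6,0,0,0,0.005],[225.6,0,0,0,0.005],[225.6,0,0,0,0.006],[225.6,0,0,0,0]]}}

```text
time_s: 15.62
position: [0.5133, 0.0017, 0.1223]
tcp_rot: [[-0.881, 0.472, 0.0], [0.472, 0.881, 0.0], [-0.0, 0.0, -1.0]]
force: [-0.2, 1.9, 0.5]
opening: 0.113
grasp_force: 2.9
```

Request:
{"op": "send_rows", "data": {"plan": [[225.6,0,0.0002,0,0.005],[225.6,0,0,0,0.005],[225.6,0,0,0,0.005],[225.6,0,0,0,0]]}}

```text
time_s: 15.95
position: [0.5133, 0.0018, 0.1223]
tcp_rot: [[-0.874, 0.486, -0.0], [0.486, 0.874, -0.0], [-0.0, -0.0, -1.0]]
force: [-0.2, 0.2, 0.0]
opening: 0.116
grasp_force: 3.4
```

```bash
python3 -c "
from h import *
st()"
```

```text
15.95 [0.5133 0.0018 0.1223] yaw 150.95 F [-0.2  0.2  0. ] M [ 0.162 -0.109  0.055] tau [ -0.49 -37.75 -10.68  -0.11  -0.04   0.11] j6 -73.23 op 0.116 g 3.4
```

Request:
{"op": "send_rows", "data": {"plan": [[225.6,0,0,0,0.005],[225.6,0,0,0,0.005],[225.6,0,0,0,0],[225.6,0,0,0,0]]}}

```text
time_s: 16.28
position: [0.5133, 0.0018, 0.1222]
tcp_rot: [[-0.869, 0.494, -0.0], [0.494, 0.869, -0.0], [0.0, -0.0, -1.0]]
force: [0.0, 0.1, 0.4]
opening: 0.121
grasp_force: 4.0
```

```bash
python3 -c "
from h import *
st()"
```

```text
16.28 [0.5133 0.0018 0.1222] yaw 150.39 F [0.  0.1 0.4] M [ 0.174 -0.045  0.136] tau [ -0.41 -37.76 -10.7   -0.06  -0.05   0.1 ] j6 -72.67 op 0.121 g 4.0
```

Request:
{"op": "send_rows", "data": {"plan": [[225.6,0,0,0,0.005],[225.6,0,0,0,0.005],[225.6,0,0,0,0],[225.6,0,0,0,0]]}}

```text
time_s: 16.62
position: [0.5133, 0.0019, 0.1222]
tcp_rot: [[-0.864, 0.503, -0.0], [0.503, 0.864, -0.0], [0.0, -0.0, -1.0]]
force: [-0.9, 0.4, 0.4]
opening: 0.12
grasp_force: 4.8
```

```bash
python3 -c "
from h import *
st()"
```

```text
16.62 [0.5133 0.0019 0.1222] yaw 149.82 F [-0.9  0.4  0.4] M [ 0.143 -0.042  0.102] tau [-3.700e-01 -3.778e+01 -1.071e+01 -2.000e-02 -5.000e-02  1.100e-01] j6 -72.10 op 0.120 g 4.8
```

Request:
{"op": "send_rows", "data": {"plan": [[225.6,0,0,0,0.005],[225.6,0,0,0,0.005],[225.6,0,0,0,0],[225.6,0,0,0,0]]}}

```text
time_s: 16.95
position: [0.5133, 0.0018, 0.1222]
tcp_rot: [[-0.859, 0.511, -0.0], [0.511, 0.859, -0.0], [0.0, -0.0, -1.0]]
force: [-0.8, -0.7, 1.2]
opening: 0.115
grasp_force: 5.5
```

```bash
python3 - <<'E'
from h import *
st()
c=calibration("wrist");p,d=capture("wrist"); cv2.imwrite("pics/w3.png",p)
ve,ue=np.mgrid[0:384,0:512]; o,R=ray(c,np.c_[ue.ravel(),ve.ravel()]);P=o+R*d.ravel()[:,None]
n=np.hypot(P[:,0]-.513,P[:,1]-.0015)<.035
rm=(red(p).ravel()>0)&n&(P[:,2]>.12); print('red',rm.sum(),P[rm].mean(0),rect(P[rm]))
E
```

```text
16.95 [0.5133 0.0018 0.1222] yaw 149.24 F [-0.8 -0.7  1.2] M [ 0.155 -0.066  0.122] tau [ -0.37 -37.79 -10.72  -0.    -0.05   0.13] j6 -71.52 op 0.115 g 5.5
red 668 [0.50697387 0.005192   0.13931988] (array([507.3,   5. ]), array([10.2, 42.7]), 60.3)
```

Request:
{"op": "send_rows", "data": {"plan": [[225.6,0,0,0,0.005],[225.6,0,0,0,0.005],[225.6,0,0,0,0.005],[225.6,0,0,0,0],[225.6,0,0,0,0]]}}

```text
time_s: 17.42
position: [0.5133, 0.0019, 0.1223]
tcp_rot: [[-0.852, 0.524, 0.0], [0.524, 0.852, -0.0], [-0.0, -0.0, -1.0]]
force: [-0.7, 0.3, 0.6]
opening: 0.12
grasp_force: 6.9
```

```bash
cat >> h.py <<'E'
def key():
    c=calibration("wrist");p,d=capture("wrist")
    ve,ue=np.mgrid[0:384,0:512]; o,R=ray(c,np.c_[ue.ravel(),ve.ravel()]);P=o+R*d.ravel()[:,None]
    n=(np.hypot(P[:,0]-.513,P[:,1]-.0015)<.016)&(red(p).ravel()>0)
    q=P[n&(P[:,2]>.136)]; print('key',len(q),rect(q),q.mean(0).round(4)); return p
E
python3 - <<'E'
from h import *
st(); key()
E
```

```text
17.42 [0.5133 0.0019 0.1223] yaw 148.39 F [-0.7  0.3  0.6] M [ 0.19  -0.08   0.164] tau [-3.900e-01 -3.782e+01 -1.070e+01  2.000e-02 -4.000e-02  1.600e-01] j6 -70.66 op 0.120 g 6.9
key 462 (array([512.7,   1.7]), array([ 9.9, 30.1]), 59.6) [0.5101 0.0034 0.1415]
```

Request:
{"op": "send_rows", "data": {"plan": [[225.6,0,0,0,0.005],[225.6,0,0,0,0.005],[225.6,0,0,0,0.005],[225.6,0,0,0,0],[225.6,0,0,0,0],[225.6,0,0,0,0],[225.6,0,0,0,0]]}}

```text
time_s: 18.05
position: [0.5134, 0.0019, 0.1223]
tcp_rot: [[-0.844, 0.537, 0.0], [0.537, 0.844, 0.0], [-0.0, 0.0, -1.0]]
force: [0.2, 0.9, -0.9]
opening: 0.115
grasp_force: 8.3
```

```bash
python3 - <<'E'
from h import *
st(); key()
E
```

```text
18.05 [0.5134 0.0019 0.1223] yaw 147.53 F [ 0.2  0.9 -0.9] M [ 0.096 -0.078  0.129] tau [-4.600e-01 -3.784e+01 -1.068e+01  3.000e-02 -3.000e-02  1.900e-01] j6 -69.81 op 0.115 g 8.3
key 472 (array([512.6,   1.8]), array([ 9.8, 30.1]), 59.1) [0.5101 0.0034 0.1415]
```

Tau5, Mz and grip force all agree on about +0.12 Nm above the running moment, or about 14 N at the stop, at a key angle of 45°. I'll hold it a moment, ease back and regrip firmly away from the stop, then return.

Request:
{"op": "send_rows", "data": {"plan": [[225.6,0,0,0,0.005],[225.6,0,0,0,0.003],[225.6,0,0,0,0],[225.6,0,0,0,0],[225.6,0,0,0,0],[225.6,0,0,0,0],[225.6,0,0,0,0]]}}

```text
time_s: 18.68
position: [0.5133, 0.0019, 0.1223]
tcp_rot: [[-0.839, 0.544, 0.0], [0.544, 0.839, 0.0], [-0.0, 0.0, -1.0]]
force: [-0.3, 0.8, 1.2]
opening: 0.119
grasp_force: 9.2
```

```bash
python3 -c "
from h import *
st()"
```

```text
18.68 [0.5133 0.0019 0.1223] yaw 147.07 F [-0.3  0.8  1.2] M [ 0.147 -0.094  0.23 ] tau [-5.100e-01 -3.784e+01 -1.066e+01  4.000e-02 -1.000e-02  2.100e-01] j6 -69.35 op 0.119 g 9.2
```

Request:
{"op": "send_rows", "data": {"plan": [[225.6,0,0,0,-0.02],[225.6,0,0,0,-0.02],[225.6,0,0,0,-0.02],[225.6,0,0,0,-0.02],[225.6,0,0,0,-0.02],[225.6,0,0,0,-0.02],[225.6,0,0,0,0],[255,0,0,0,0],[255,0,0,0,0],[255,0,0,0,0],[255,0,0,0,0]]}}

```text
time_s: 19.6
position: [0.5133, 0.0019, 0.1222]
tcp_rot: [[-0.898, 0.439, 0.0], [0.439, 0.898, 0.0], [-0.0, 0.0, -1.0]]
force: [1.1, -0.4, -0.2]
opening: 0.112
grasp_force: 30.0
```

```bash
python3 - <<'E'
from h import *
st(); key()
E
```

```text
19.6 [0.5133 0.0019 0.1222] yaw 153.94 F [ 1.1 -0.4 -0.2] M [ 0.094 -0.149  0.017] tau [ 2.000e-02 -3.818e+01 -1.055e+01 -1.000e-02  1.100e-01 -0.000e+00] j6 -76.22 op 0.112 g 30.0
key 482 (array([512.6,   1.9]), array([ 9.8, 30. ]), 63.2) [0.5102 0.003  0.1416]
```

Request:
{"op": "send_rows", "data": {"plan": [[255,0,0,0,-0.04],[255,0,0,0,-0.04],[255,0,0,0,-0.04],[255,0,0,0,-0.04],[255,0,0,0,-0.04],[255,0,0,0,-0.04],[255,0,0,0,-0.04],[255,0,0,0,-0.04],[255,0,0,0,-0.04],[255,0,0,0,-0.04],[255,0,0,0,-0.04],[255,0,0,0,-0.04],[255,0,0,0,-0.04],[255,0,0,0,-0.04],[255,0,0,0,-0.04],[255,0,0,0,-0.04],[255,0,0,0,-0.04],[255,0,0,0,-0.034],[255,0,0,0,0],[255,0,0,0,0]]}}

```text
time_s: 21.32
position: [0.5133, 0.0012, 0.1223]
tcp_rot: [[-0.967, -0.256, -0.0], [-0.256, 0.967, -0.001], [0.0, -0.001, -1.0]]
force: [-0.0, -3.5, 0.1]
opening: 0.109
grasp_force: 30.0
```

```bash
python3 - <<'E'
from h import *
st(); key()
E
```

```text
21.32 [0.5133 0.0012 0.1223] yaw 194.82 F [-0.  -3.5  0.1] M [-0.585  0.012  0.078] tau [  1.9  -38.15 -10.49   0.74   0.11  -0.07] j6 -117.07 op 0.109 g 30.0
key 464 (array([512.7,   1.7]), array([29.9,  9.6]), 14.8) [0.5098 0.001  0.1415]
```

Request:
{"op": "send_rows", "data": {"plan": [[255,0,-0.0005,0,0],[255,0,0,0,0],[255,0,0,0,0],[255,0,0,-0.001,0],[255,0,0,-0.001,0],[255,0,0,-0.001,0],[255,0,0,0,0]]}}

```text
time_s: 21.95
position: [0.5139, 0.0013, 0.1255]
tcp_rot: [[-0.967, -0.256, 0.001], [-0.256, 0.967, -0.0], [-0.001, -0.0, -1.0]]
force: [-0.4, -3.9, -1.2]
opening: 0.114
grasp_force: 30.0
```

```bash
python3 - <<'E'
from h import *
st()
E
```

```text
21.95 [0.5139 0.0013 0.1255] yaw 194.85 F [-0.4 -3.9 -1.2] M [-0.507 -0.205 -0.036] tau [  1.72 -38.42 -10.24   0.64   0.41  -0.04] j6 -117.18 op 0.114 g 30.0
```

Request:
{"op": "send_rows", "data": {"plan": [[255,0,-0.0004,0,0],[255,0,0,-0.001,0],[255,0,0,-0.001,0],[255,0,0,-0.001,0],[255,0,0,-0.001,0],[255,0,0,-0.001,0],[255,0,0,0,0]]}}

```text
time_s: 22.53
position: [0.5134, 0.0012, 0.1305]
tcp_rot: [[-0.967, -0.256, -0.0], [-0.256, 0.967, 0.0], [0.0, 0.0, -1.0]]
force: [0.8, -1.8, -0.7]
opening: 0.114
grasp_force: 30.0
```

```bash
python3 - <<'E'
from h import *
st()
c=calibration("top"); 
p,d=capture("top"); y=big(mask(p,(22,120,90),(35,255,255))); q=plane(c,y,.018); print('tray',rect(q),q.mean(0))
E
```

```text
22.53 [0.5134 0.0012 0.1305] yaw 194.85 F [ 0.8 -1.8 -0.7] M [-0.261 -0.156 -0.02 ] tau [ 8.500e-01 -3.802e+01 -1.083e+01  3.100e-01  1.900e-01 -2.000e-02] j6 -117.22 op 0.114 g 30.0
tray (array([550.3, 294.5]), array([143.4, 115. ]), 79.5) [0.55094481 0.29343729 0.018     ]
```

Force stays small and the key is coming out freely. I'll continue up to well clear.

Request:
{"op": "send_rows", "data": {"plan": [[255,0,-0.0001,-0.0015,0],[255,0,0,-0.0015,0],[255,0,0,-0.0015,0],[255,0,0,-0.0015,0],[255,0,0,-0.0015,0],[255,0,0,-0.0015,0],[255,0,0,-0.0015,0],[255,0,0,-0.0015,0]]}}

```text
time_s: 23.25
position: [0.5135, 0.001, 0.1424]
tcp_rot: [[-0.967, -0.256, -0.0], [-0.256, 0.967, 0.0], [0.0, 0.0, -1.0]]
force: [-0.9, 0.0, -0.3]
opening: 0.115
grasp_force: 30.0
```

Request:
{"op": "send_rows", "data": {"plan": [[255,0,0,-0.005,0],[255,0,0,-0.01,0],[255,0,0,-0.015,0],[255,0,0,-0.015,0],[255,0,0,-0.015,0],[255,0,0,0,0],[255,0,0,0,0]]}}

```text
time_s: 23.83
position: [0.5142, 0.0008, 0.2034]
tcp_rot: [[-0.967, -0.256, 0.003], [-0.256, 0.967, -0.001], [-0.003, -0.001, -1.0]]
force: [-0.4, -0.6, -2.1]
opening: 0.112
grasp_force: 30.0
```

```bash
python3 - <<'E'
from h import *
st()
p,d=capture("wrist"); cv2.imwrite("pics/w4.png",p)
c=calibration("wrist")
vv,uu=np.nonzero((d>0)&(mask(p,(22,120,60),(35,255,255))>0)); o,R=ray(c,np.c_[uu,vv]);P=o+R*d[vv,uu][:,None]
print('tray pts',len(P),P.min(0) if len(P) else 0,P.max(0) if len(P) else 0)
E
```

```text
23.83 [0.5142 0.0008 0.2034] yaw 194.85 F [-0.4 -0.6 -2.1] M [ 0.116 -0.119 -0.071] tau [ 3.000e-02 -3.692e+01 -1.496e+01 -6.000e-02  4.000e-02 -0.000e+00] j6 -117.23 op 0.112 g 30.0
tray pts 7010 [ 0.43485814 -0.0477465  -0.00258342] [0.61003987 0.37491604 0.29004289]
```

View pics/w4.png

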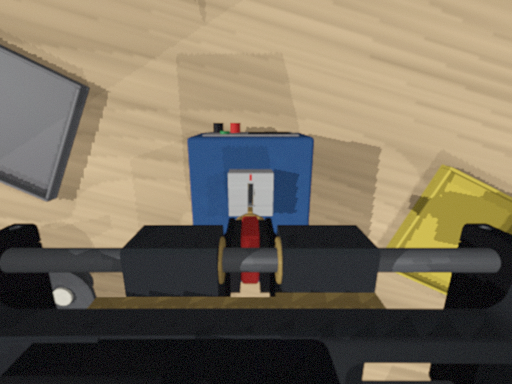

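The slot is empty at (250,195) and the key hangs between the fingers at (250,250). I'll carry it over the yellow tray and turn so any toppling goes along the tray's long side.

Request:
{"op": "send_rows", "data": {"plan": [[255,-0.003,0.009,0,0],[255,-0.006,0.0185,0,0],[255,-0.0072,0.0233,0,0],[255,-0.0072,0.0233,0,0],[255,-0.0072,0.0233,0,0],[255,-0.0072,0.0233,0,0],[255,-0.0072,0.0233,0,0],[255,-0.0072,0.0233,0,0],[255,-0.0072,0.0233,0,0],[255,-0.0072,0.0233,0,0],[255,-0.0072,0.0233,0,0],[255,-0.0072,0.0233,0,0],[255,-0.0058,0.015,0,0],[255,-0.002,0.008,0,0]]}}

```text
time_s: 25.05
position: [0.5258, 0.3003, 0.2009]
tcp_rot: [[-0.966, -0.258, -0.002], [-0.258, 0.966, 0.0], [0.002, 0.001, -1.0]]
force: [-0.5, -0.5, 0.4]
opening: 0.112
grasp_force: 30.0
```

Request:
{"op": "send_rows", "data": {"plan": [[255,0,0,0,0.06],[255,0,0,0,0.11],[255,0,0,0,0.118],[255,0,0,0,0.118],[255,0,0,0,0.118],[255,0,0,0,0.118],[255,0,0,0,0.118],[255,0,0,0,0.118],[255,0,0,0,0.118],[255,0,0,0,0.118],[255,0,0,0,0.118],[255,0,0,0,0.118],[255,0,0,0,0.118],[255,0,0,0,0.118],[255,0,0,0,0.118],[255,0,0,0,0.118],[255,0,0,0,0.118],[255,0,0,0,0.11],[255,0,0,0,0.07],[255,0,0,0,0]]}}

```text
time_s: 26.72
position: [0.5259, 0.2973, 0.2013]
tcp_rot: [[0.287, 0.958, -0.002], [0.958, -0.287, -0.001], [-0.001, -0.002, -1.0]]
force: [-0.4, 0.2, -0.7]
opening: 0.111
grasp_force: 30.0
```

```bash
python3 - <<'E'
from h import *
st()
p,d=capture("wrist"); cv2.imwrite("pics/w5.png",p)
p,d=capture("scene"); cv2.imwrite("pics/s5.png",p); c=calibration("scene")
vv,uu=np.nonzero((d>0)&(mask(p,(22,120,60),(35,255,255))>0)); o,R=ray(c,np.c_[uu,vv]);P=o+R*d[vv,uu][:,None]
t=P[(P[:,2]<.03)&(P[:,1]>.15)&(P[:,1]<.45)];print('tray',rect(t),len(t))
vv,uu=np.nonzero((d>0)&(red(p)>0)); o,R=ray(c,np.c_[uu,vv]);P=o+R*d[vv,uu][:,None]
t=P[(P[:,2]>.13)&(P[:,1]>.15)]; print('key red',len(t),t.mean(0),t.min(0),t.max(0))
E
```

```text
26.72 [0.5259 0.2973 0.2013] yaw 73.30 F [-0.4  0.2 -0.7] M [-0.    -0.087  0.027] tau [-0.000e+00 -4.349e+01 -1.641e+01  8.000e-02 -2.000e-02  4.300e-01] j6 35.60 op 0.111 g 30.0
tray (array([522.8, 306.8]), array([161.1, 179.7]), 79.4) 1438
key red 26 [0.52758    0.28101443 0.21292421] [0.51943531 0.24808369 0.1955015 ] [0.55334889 0.28814926 0.26354613]
```

View pics/w5.png

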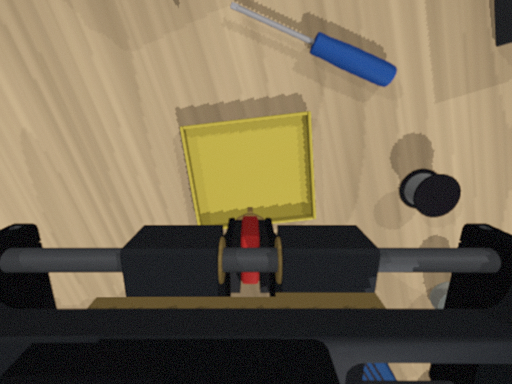

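View pics/s5.png

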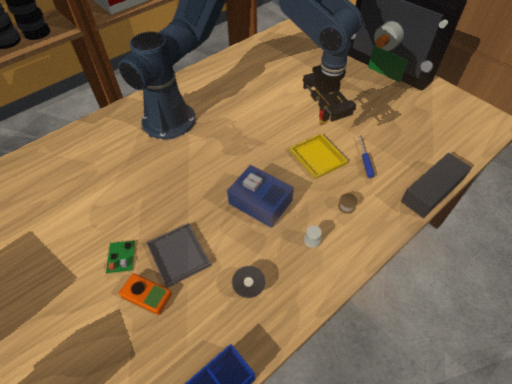

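The key is held above the tray. The wrist view shows the tray spanning about (182–314, 113–228), and the scene view shows the case with an empty lock. I'll confirm the tray centre from the wrist image.

```bash
python3 - <<'E'
from h import *
p=cv2.imread("pics/w5.png");c=calibration("wrist")
m=mask(p,(22,120,60),(35,255,255)); m[:, :150]=0; m[240:]=0
y=big(m); print(rect(plane(c,y,.018)),y.min(0),y.max(0))
E
```

```text
(array([526.4, 300.2]), array([140., 160.]), 79.9) [180 111] [315 228]
```

Request:
{"op": "send_rows", "data": {"plan": [[255,0,0,0,-0.05],[255,0.003,0,0,-0.063],[255,0,0,0.01,0],[255,0,0,0.015,0],[255,0,0,0.015,0],[255,0,0,0.015,0],[255,0,0,0.015,0],[255,0,0,0.015,0],[255,0,0,0.015,0],[255,0,0,0.015,0],[255,0,0,0.015,0],[255,0,0,0.01,0],[255,0,0,0.008,0],[255,0,0,0,0],[255,0,0,0,0]]}}

```text
time_s: 28.07
position: [0.5273, 0.3005, 0.0539]
tcp_rot: [[0.176, 0.984, -0.001], [0.984, -0.176, -0.0], [-0.0, -0.001, -1.0]]
force: [-0.7, 0.1, 0.3]
opening: 0.11
grasp_force: 30.0
```

```bash
python3 -c "
from h import *
st()"
```

```text
28.07 [0.5273 0.3005 0.0539] yaw 79.85 F [-0.7  0.1  0.3] M [-0.018  0.004  0.011] tau [-3.000e-02 -4.596e+01 -1.061e+01  6.000e-02  1.000e-02  0.000e+00] j6 29.29 op 0.110 g 30.0
```

Request:
{"op": "send_rows", "data": {"plan": [[255,0,0,0.002,0],[255,0,0,0.002,0],[255,0,0,0.002,0],[255,0,0,0.001,0],[255,0,0,0.0005,0],[255,0,0,0,0],[255,0,0,0,0]]}}

```text
time_s: 28.65
position: [0.5275, 0.3006, 0.0469]
tcp_rot: [[0.176, 0.984, 0.0], [0.984, -0.176, 0.0], [0.0, 0.0, -1.0]]
force: [1.1, 0.0, -0.6]
opening: 0.114
grasp_force: 30.0
```

Request:
{"op": "send_rows", "data": {"plan": [[255,0,0,0.0005,0],[255,0,0,0,0]]}}

```text
time_s: 28.82
position: [0.5275, 0.3006, 0.0463]
tcp_rot: [[0.176, 0.984, 0.0], [0.984, -0.176, 0.0], [0.0, 0.0, -1.0]]
force: [0.2, 0.3, -0.8]
opening: 0.114
grasp_force: 30.0
```

Request:
{"op": "send_rows", "data": {"plan": [[255,0,0,0.0005,0],[255,0,0,0,0]]}}

```text
time_s: 28.98
position: [0.5274, 0.3006, 0.0457]
tcp_rot: [[0.176, 0.984, -0.0], [0.984, -0.176, -0.0], [-0.0, -0.0, -1.0]]
force: [0.3, 0.3, -0.3]
opening: 0.11
grasp_force: 30.0
```

Request:
{"op": "send_rows", "data": {"plan": [[255,0,0,0.0005,0],[255,0,0,0,0]]}}

```text
time_s: 29.15
position: [0.5274, 0.3006, 0.0452]
tcp_rot: [[0.176, 0.984, -0.0], [0.984, -0.176, -0.0], [-0.0, -0.0, -1.0]]
force: [-0.1, 0.2, -0.7]
opening: 0.116
grasp_force: 30.0
```

Request:
{"op": "send_rows", "data": {"plan": [[255,0,0,0.0005,0],[255,0,0,0,0],[255,0,0,0,0]]}}

```text
time_s: 29.4
position: [0.5274, 0.3006, 0.0447]
tcp_rot: [[0.176, 0.984, -0.0], [0.984, -0.176, -0.0], [-0.0, -0.0, -1.0]]
force: [0.7, -0.3, -0.7]
opening: 0.11
grasp_force: 30.0
```

Request:
{"op": "send_rows", "data": {"plan": [[255,0,0,0.0005,0],[255,0,0,0,0]]}}

```text
time_s: 29.57
position: [0.5275, 0.3006, 0.0443]
tcp_rot: [[0.176, 0.984, 0.0], [0.984, -0.176, 0.0], [0.0, 0.0, -1.0]]
force: [-0.2, -0.3, -0.3]
opening: 0.112
grasp_force: 30.0
```

Request:
{"op": "send_rows", "data": {"plan": [[255,0,0,0.0004,0],[255,0,0,0,0],[255,0,0,0,0]]}}

```text
time_s: 29.82
position: [0.5275, 0.3006, 0.0442]
tcp_rot: [[0.176, 0.984, 0.0], [0.984, -0.176, 0.0], [0.0, 0.0, -1.0]]
force: [-0.5, -0.1, 3.8]
opening: 0.116
grasp_force: 30.0
```

Contact at the floor (3.8 N). I'll open slowly so the key is let down gently against a finger.

Request:
{"op": "send_rows", "data": {"plan": [[226,0,0,0,0],[224,0,0,0,0],[220,0,0,0,0],[215,0,0,0,0],[210,0,0,0,0],[205,0,0,0,0],[200,0,0,0,0],[195,0,0,0,0],[190,0,0,0,0],[185,0,0,0,0],[180,0,0,0,0],[175,0,0,0,0],[170,0,0,0,0],[165,0,0,0,0],[160,0,0,0,0],[155,0,0,0,0],[150,0,0,0,0],[145,0,0,0,0],[140,0,0,0,0],[135,0,0,0,0]]}}

```text
time_s: 31.48
position: [0.5275, 0.3006, 0.0439]
tcp_rot: [[0.176, 0.984, 0.0], [0.984, -0.176, 0.0], [0.0, 0.0, -1.0]]
force: [-0.2, -0.1, -0.5]
opening: 0.448
grasp_force: 0.0
```

Request:
{"op": "send_rows", "data": {"plan": [[128,0,0,0,0],[120,0,0,0,0],[112,0,0,0,0],[104,0,0,0,0],[96,0,0,0,0],[88,0,0,0,0],[80,0,0,0,0],[72,0,0,0,0],[64,0,0,0,0],[56,0,0,0,0],[48,0,0,0,0],[40,0,0,0,0],[32,0,0,0,0],[24,0,0,0,0],[16,0,0,0,0],[8,0,0,0,0],[0,0,0,0,0],[0,0,0,0,0],[0,0,0,0,0]]}}

```text
time_s: 33.07
position: [0.5275, 0.3006, 0.0439]
tcp_rot: [[0.176, 0.984, 0.0], [0.984, -0.176, 0.0], [0.0, 0.0, -1.0]]
force: [0.3, 0.3, -0.2]
opening: 0.997
grasp_force: 0.0
```

```bash
python3 - <<'E'
from h import *
st()
p,d=capture("scene"); cv2.imwrite("pics/s6.png",p); c=calibration("scene")
w,dw=capture("wrist"); cv2.imwrite("pics/w6.png",w)
vv,uu=np.nonzero((d>0)&(red(p)>0)); o,R=ray(c,np.c_[uu,vv]);P=o+R*d[vv,uu][:,None]
t=P[(P[:,1]>.15)&(P[:,1]<.45)]; print('key red',len(t)); 
if len(t): print(t.mean(0),t.min(0),t.max(0))
a=cv2.resize(p[110:200,260:380],(600,450),interpolation=cv2.INTER_CUBIC); cv2.imwrite("pics/s6z.png",a)
E
```

```text
33.07 [0.5275 0.3006 0.0439] yaw 79.86 F [ 0.3  0.3 -0.2] M [ 0.041 -0.082  0.007] tau [  0.   -46.78 -10.48   0.06  -0.    -0.  ] j6 29.29 op 0.997 g 0.0
key red 30
[0.53493849 0.28691543 0.05812251] [0.52708971 0.25242723 0.03641531] [0.57198142 0.30100747 0.11374055]
```

View pics/s6z.png

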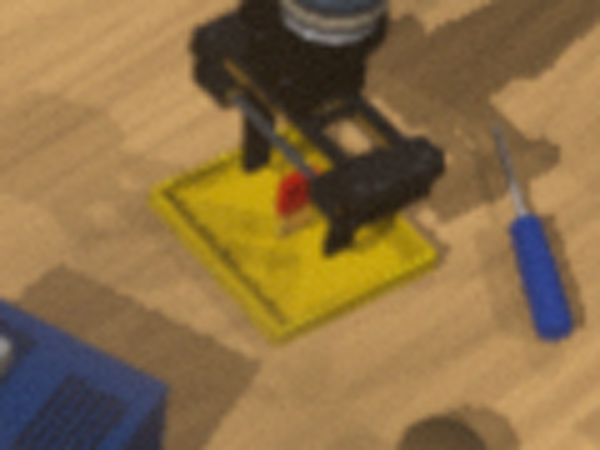

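The key stands upright in the tray centre with the fingers clear on both sides. I'll lift straight up and check.

Request:
{"op": "send_rows", "data": {"plan": [[0,0,0,-0.003,0],[0,0,0,-0.006,0],[0,0,0,-0.01,0],[0,0,0,-0.015,0],[0,0,0,-0.015,0],[0,0,0,-0.015,0],[0,0,0,-0.02,0],[0,0,0,-0.02,0],[0,0,0,-0.02,0],[0,0,0,-0.02,0],[0,0,0,-0.01,0],[0,0,0,0,0],[0,0,0,0,0],[0,0,0,0,0]]}}

```text
time_s: 34.33
position: [0.5266, 0.3003, 0.197]
tcp_rot: [[0.176, 0.984, -0.002], [0.984, -0.176, -0.001], [-0.001, -0.002, -1.0]]
force: [0.3, -0.3, 0.6]
opening: 0.998
grasp_force: 0.0
```

```bash
python3 - <<'E'
from h import *
st()
p,d=capture("wrist"); cv2.imwrite("pics/w7.png",p); c=calibration("wrist")
m=mask(p,(22,120,60),(35,255,255)); m[:, :150]=0; m[240:]=0
print(rect(plane(c,big(m),.018)))
p,d=capture("scene"); c=calibration("scene")
vv,uu=np.nonzero((d>0)&(red(p)>0)); o,R=ray(c,np.c_[uu,vv]);P=o+R*d[vv,uu][:,None]
t=P[(P[:,1]>.15)&(P[:,1]<.45)&(P[:,2]<.2)]; print('key red',len(t),np.median(t,0),t.max(0))
a=cv2.resize(p[80:220,220:400],(720,560),interpolation=cv2.INTER_CUBIC); cv2.imwrite("pics/s7z.png",a)
E
```

```text
34.33 [0.5266 0.3003 0.197 ] yaw 79.86 F [ 0.3 -0.3  0.6] M [ 0.003 -0.051  0.048] tau [ 2.000e-02 -4.432e+01 -1.655e+01  8.000e-02 -3.000e-02  0.000e+00] j6 29.29 op 0.998 g 0.0
(array([525.8, 299.7]), array([139.4, 159.9]), 79.8)
key red 34 [0.53286168 0.29305242 0.05551871] [0.53542238 0.3091172  0.06708195]
```

View pics/s7z.png

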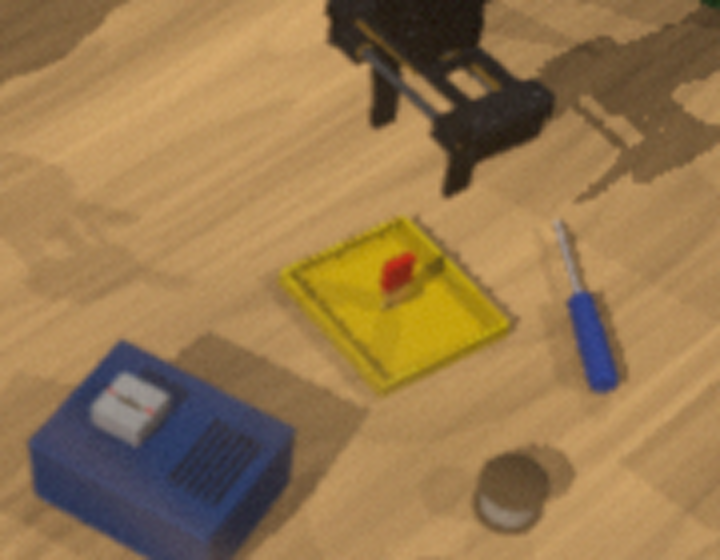

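The key stands in the yellow tray (crop 398,275), the tray is where it was, the lock is empty and the gripper is clear. Handing in.

```bash
python3 -c "
from rig import *
print(hand_in())"
```

```text
the job is handed in; nothing more can be done
None
```

I handed the job in at about 34 s: I pressed the key against the stop at about 45° with an estimated 15–18 N, turned it back to the marks, drew it straight up, and left it standing upright in the yellow tray with the gripper clear.

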